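# Hold a spring probe clip open over a circuit board's test pads

## Robot

A 6-joint arm with a two-finger parallel gripper is mounted at the origin on the work surface. World frame = base frame: x ahead of the robot, y to its left, z up, the work surface at z = 0. Lengths are in m, angles in degrees, forces in N, time in s.
With the tool pointing down it reaches from about 0.25 to 0.725 m from the base axis. Payload 9.7 kg.
Tool frame: the origin (TCP) lies at the very end of the fingers, on their centre line; the grasp point (between the pads) lies 19 mm behind it (arm.grip_point_offset is the distance from the TCP to the grasp point, in m); z points along the fingers, y is the line along which they close (so a half turn about z gives the same grasp; the last joint's range is limited). The gripper opens to 85 mm and grips with 20 to 120 N. Pads are 22 mm wide; open, the fingers measure 114 mm over their backs; the gripper's body (76 mm by 85 mm) begins 54 mm behind the grasp point. The pads swing forward as they close: fully open they stand 13 mm farther back than shut.
Start: joints at [69.614, 4.979, 10.078, 95.1, 0, 90], TCP at [0.192, 0.516, 0.231] pointing down, gripper open.
Joint ranges: [-179.16, 179.16], [-48.56, 103.87], [-65.8, 70.77], [-126.05, 130.52], [-82.76, 87.17], [-180, 180]. Speed limits (degrees/s): [127.2, 127.2, 147.25, 180, 180, 180].

## Interface

Orientations are given as a 3x3 rotation matrix whose columns are the frame's x, y, z axes.
In Python, from cell import arm, imaging gives the robot as it stands (arm), with the cameras (imaging).
- The arm moves only by the shell command python3 inch.py 'ROWS'. ROWS is rows parted by semicolons, their numbers by spaces, 1 to 8 of them, each of 7 numbers: a rotation vector rx, ry, rz in degrees, then dx, dy, dz in m, then the opening from 0.0 (shut) to 1.0 (fully open); each row shifts and turns the commanded pose from where the row before left it, along the tool's axes as they then stand; what a row does not reach is not made up. A row lasts 1/8 s, in which the tool goes at most 0.0625 m and 10.7 degrees, less where a joint would pass 70% of its speed; a pose out of reach is approached as far as the arm can. The fingers move at their own pace and stop on an object; the grip force is fixed at half the most. Time passes only in rows, so rows that do not move let the fingers close. It prints the time, the measured TCP pose, the force, the opening and the grip force at its end.
- arm.get_obs(): the state, without advancing time (a new reading comes with each control period).
- imaging.capture(name): name is "side" or "top"; returns (picture, depth): 480x640x3 uint8, red, green, blue; 480x640 float32, m along the optical axis (not along the pixel's ray), 0 where there is no reading.
- imaging.camera_model(name): a dict with "camera_matrix" (3x3 intrinsics, pixels), "R" (3x3) and "t" (3): a world point X has camera coordinates R X + t. Camera axes: x right, y down, z forward; pixel columns grow to the right and rows downward; lengths in m; the calibration is good to about 2 mm. A picture is of the moment at which its call begins. camera_model takes no time and is no camera call.
- arm.finish_job(): hands the job in; it is judged then, once.
The state is a dict: "clock": time; "joint_positions": joint angles; "qd": joint speeds; "tau": joint torques, N m; "ee_pos": TCP position; "orientation": TCP orientation; "wrist_force": force on the tool from outside, world axes, zero at the start; "ft_torque": the same for the moment, N m; "opening": opening from 0.0 (shut) to 1.0 (fully open); "grasp_force": force on a finger pad.
Only numpy, scipy, OpenCV 4.12 (cv2) and the standard library are available. Lean on these libraries where they do the work, as an engineer would, in place of code of your own. Each camera call takes 0.05 s, during which the arm holds its last target. There are 200 camera calls.

## Task

Squeeze the handles of the blue six-pin probe clip, take it off the clip rail with its jaws open, and lower the open jaws over the top edge of the circuit board standing in the holder, centred on the six gold pads, with the pin jaw (blue) on the pads' side and its pins about level with the pads. Finish while still holding it there: handles squeezed, jaws wide open either side of the edge and clear of it, so that the pins can be lined up before it bites. Do not let it bite or knock the board, and leave the other clips and the bench things where they are.

Things in the scene. Friction and masses are not known exactly. Their poses are not given: they have to be found in the camera images.
- blue_clip: Clip to use: one arm blue with six gold pins and black pin header on its nose, other arm black; 18 mm wide, 46 g. Clamped upright on the rail, jaws down. Origin on the pivot; z up, y along pivot and rail, +x to the blue arm; opens along x. Clamped: handles splay, 52 mm over their tips, 41 mm above origin; nose tips 42 mm below. Pivot coil 12 mm across: keep the card edge over 7 mm below origin.
- pin_arm (a joint): Turn of the blue arm (rad): 0 clamped on the rail, 0.30 squeezed home, -0.06 shut on nothing. Squeezed home the handles are parallel, flat outside, 26 mm over both, 4 to 46 mm above the pivot; jaws gape 27 mm at the tips, 40 mm below it. Pressing each handle at its middle takes 10 N to start, 14 N at the end; let go, it snaps shut.
- back_arm (a joint): Turn of the black arm: always equal to the blue arm's, the other way round. 0 clamped on the rail, 0.30 squeezed home. As the handles are squeezed upright their tips rise 5 mm above the pivot; pads that cling to them, and pads that swing forward as they close, press the clip on the rail, so it ends 5 to 10 mm lower in the grip unless the hand is raised as much while squeezing.
- pin_arm_nose (a point): Middle of the inner face of the blue nose, where the pins come out: 33 mm below the clip's origin when clamped, 31 mm below and 11 mm to +x when squeezed home (so the origin is then 23 mm above the board's edge with the pins level with the middle of the pads).
- back_arm_nose (a point): Middle of the inner face of the black arm's nose, the mirror image of pin_arm_nose on the -x side.
- clip_rail: Fixed clip rail: grey base 80 by 250 by 8 mm with an upright aluminium strip 3 mm thick (x) and 236 mm long (y), top edge 85 mm above the bench. Three clips sit on it about 70 mm apart, pushed down until the coil rests on the strip, pivots 91 mm above the bench, the blue one at any of the places. Origin at the middle of the base's underside.
- board_holder: Fixed board holder: grey base 90 by 200 mm, two uprights 134 mm apart, tops 96 mm above the bench, that clamp the ends of the board; black knob at the +y end. Origin at the middle of the base's underside; y along the board.
- board: Green circuit board standing on edge in the holder, 114 mm long (y), 70 mm high (z), 2.4 mm thick (x). Origin at the middle of its lower edge, 45 mm above the bench. Its +x face carries the parts and the six gold pads.
- pads (a point): On the board's top edge, mid thickness, above the middle of the six gold pads: 20 mm to +y of the board's middle, 115 mm above the bench; axes as the board's. The pads, on the +x face, are a row 15 mm long, 2 to 14 mm below the edge (centre 8 mm), framed by a white line. No board part stands within 20 mm below the edge near the pads.
- yellow_clip: Bystander: a like clip with a yellow arm, 13 mm wide, four pins, on the rail.
- red_clip: Bystander: a like clip with a red arm, 24 mm wide, eight pins, on the rail.
- screwdriver: Bystander: green-handled screwdriver 170 mm long lying in the middle of the mat.
- flux_bottle: Bystander: bottle 36 mm across, 85 mm tall, red cap.
- motor: Bystander: black drone motor 45 mm across, 48 mm tall.
- solder_spool: Bystander: black reel of solder 54 mm across, 40 mm tall.
- jar: Bystander: jar with a pale body 56 mm across, 75 mm tall.

How it is judged (in metres and radians):
On the way:
1. the blue clip, squeezed open, is lifted off the rail (z of blue_clip in the frame of clip_rail above 0.13 m and contact force between blue_clip and clip_rail below 0.1 N and contact force between the fingers and blue_clip above 4 N and value of joint pin_arm above 0.18 rad), for 0.2 s.
At the end, for the whole second after the job is handed in: Fingers hold the blue clip squeezed (both arms over 0.2 rad, grip over 4 N); pivot within 7 mm of the pads' middle along and across the edge, 13 to 33 mm above it; upright and in line within 0.2 rad; pin jaw on the pads' side, black jaw on the other; still, touching neither board, holder nor rail (contact force between the fingers and blue_clip above 4 N and value of joint each of pin_arm, back_arm above 0.2 rad and x of blue_clip in the frame of pads between -0.007 and 0.007 m and y of blue_clip in the frame of pads between -0.007 and 0.007 m and z of blue_clip in the frame of pads between 0.013 and 0.033 m and angle between the y axis of blue_clip and the y axis of board, either way round below 0.2 rad and angle between blue_clip's own z axis and vertical below 0.2 rad and x of pin_arm_nose in the frame of pads above 0.003 m and x of back_arm_nose in the frame of pads below -0.003 m and contact force between each of blue_clip, the arm and board_holder below 0.3 N and contact force between blue_clip and clip_rail below 0.1 N and linear speed of blue_clip below 0.02 m/s); the arm keeps its last pose, push and grip.
It fails at once if the clip bites or knocks the board or its holder (over 6 N) (contact force between blue_clip and board_holder above 6 N).
It fails at once if the robot knocks the board or its holder (over 6 N) (contact force between the arm and board_holder above 6 N).
It fails at once if another clip or a bench thing is moved by more than 15 mm (distance of any of yellow_clip, red_clip, screwdriver, flux_bottle, motor, solder_spool, jar from where it was at the start of the episode above 0.015 m).
It also fails if it takes over 38 s, if anything falls off the work surface, if the arm or the gripper's body presses on something with over 40 N, if the wrist force passes 120 N, or if a joint passes its speed limit or range.

## Working session

There is one attempt and no reset: what is moved stays moved. The work goes in short steps, Python scripts to look and compute and a shell command to move; the robot and the scene stay as the last step left them, time stands still between calls to the robot, and variables do not carry over. Pictures are saved under pics/ and viewed, at most 10 in all, crops included, and the job is handed in when it is done.

```bash
ls; mkdir -p pics
python3 - <<'E'
from cell import arm, imaging
import cv2,numpy as np
for n in("side","top"):
    p,d=imaging.capture(n); cv2.imwrite(f"pics/{n}0.png",p[:,:,::-1]); np.savez(f"{n}0.npz",p=p,d=d)
    m=imaging.camera_model(n); print(n,m, -np.array(m["R"]).T@np.array(m["t"]))
o=arm.get_obs();print(o)
E
```

```text
cell.py
inch.py
pics
side {'camera_matrix': array([[558.4141953 ,   0.        , 321.90805841],
       [  0.        , 558.4141953 , 235.15435132],
       [  0.        ,   0.        ,   1.        ]]), 'R': array([[-0.97165251, -0.23605013,  0.01310452],
       [-0.15291294,  0.58522668, -0.79632114],
       [ 0.1803026 , -0.77575129, -0.6047321 ]]), 't': array([0.60394564, 0.23290978, 1.18196771])} [0.40932837 0.92316941 0.89233038]
top {'camera_matrix': array([[541.91095914,   0.        , 317.39360855],
       [  0.        , 541.91095914, 245.36765589],
       [  0.        ,   0.        ,   1.        ]]), 'R': array([[-0.01768703, -0.99974322, -0.01416543],
       [-0.98849208,  0.01961328, -0.14999577],
       [ 0.15023508,  0.01134944, -0.98858516]]), 't': array([-0.0926641 ,  0.64138802,  1.09700447])} [ 0.46755946 -0.11767042  1.1793752 ]
{'clock': 0.1, 'joint_positions': array([6.96141424e+01, 5.01022006e+00, 1.00382201e+01, 9.50983293e+01,
       6.31241838e-05, 8.99997086e+01]), 'qd': array([-0.02860761, -0.05925897,  0.1183123 , -0.03839684,  0.06721505,
        0.06140257]), 'tau': array([ 3.32108957e-04, -5.21560979e+01,  4.65651548e+01,  1.60523504e-02,
        4.55673012e-05,  8.42227450e-06]), 'ee_pos': array([0.19151796, 0.51536651, 0.23062523]), 'orientation': array([[-9.37369771e-01,  3.48335657e-01, -4.28613061e-04],
       [ 3.48335920e-01,  9.37369065e-01, -1.15021431e-03],
       [ 1.10796669e-06, -1.22747745e-03, -9.99999247e-01]]), 'wrist_force': array([ 0.49721819,  0.31668306, -0.84522283]), 'ft_torque': array([ 0.05488921, -0.01749762,  0.01884343]), 'grasp_force': 0.0, 'opening': 0.9977946954526145}
```

View pics/side0.png

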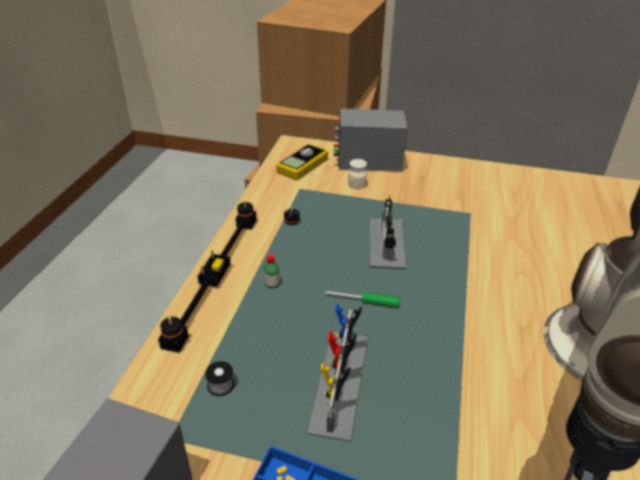

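View pics/top0.png

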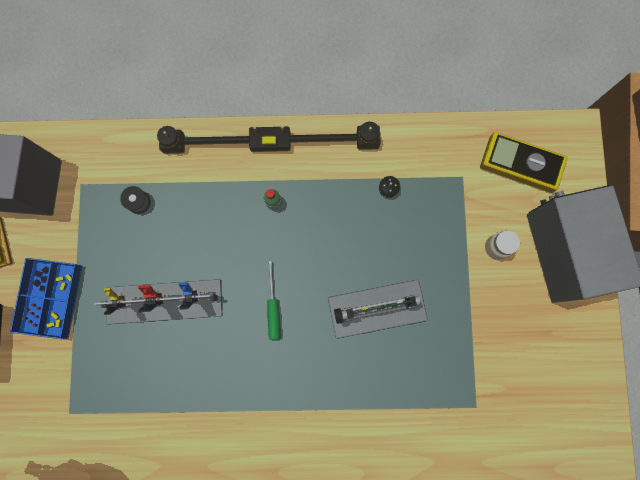

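Side view: blue clip at about (342,318), board at (388,215), knob end at (390,240). Top view: blue clip at (187,293) with its blue arm toward +x, and the board from (340,314) to (412,302). I'll enlarge both areas.

Run:
```python
import cv2,numpy as np
t=np.load("top0.npz")["p"][:,:,::-1]; s=np.load("side0.npz")["p"][:,:,::-1]
a=cv2.resize(t[272:332,90:230],None,fx=5.6,fy=5.6,interpolation=cv2.INTER_CUBIC)[:, :390*2]
b=cv2.resize(t[280:340,325:430],(390,223),interpolation=cv2.INTER_CUBIC)
c=cv2.resize(s[190:270,360:420],(195,260),interpolation=cv2.INTER_CUBIC)
d=cv2.resize(s[295:375,310:370],(195,260),interpolation=cv2.INTER_CUBIC)
o=np.zeros((600,784,3),np.uint8);o[:336,:780]=a[:336,:780];o[340:563,:390]=b;o[340:600,392:587]=c;o[340:600,589:784]=d
cv2.imwrite("pics/c1.png",o)
```

```text
(no output)
```

View pics/c1.png

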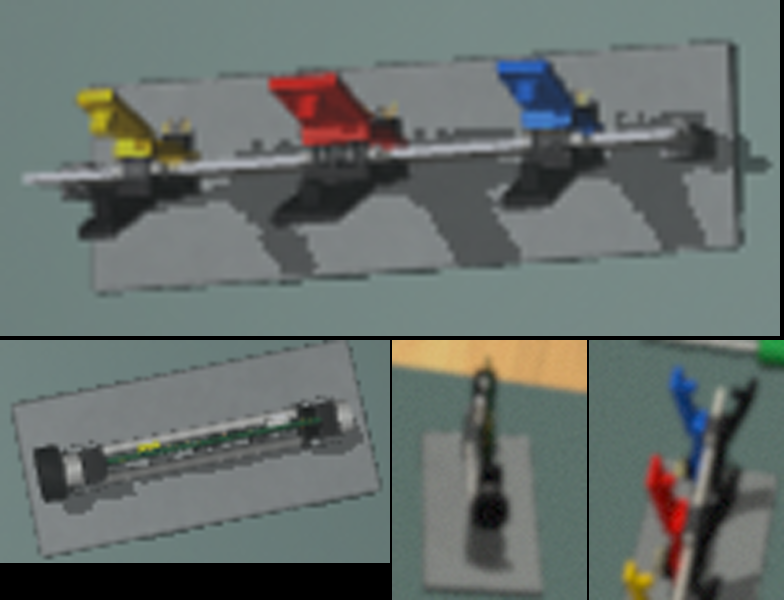

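The crop shows the blue clip as the rightmost (-y) on the rail, blue handle tip toward +x; the board is a green line with the yellow/gold pads left of centre, knob at the left (+y) end. Measuring now.

```bash
cat > h.py <<'E'
import cv2,numpy as np
from cell import arm, imaging
M={n:imaging.camera_model(n) for n in("side","top")}
def ray(n,uv):
    m=M[n];uv=np.atleast_2d(uv).astype(float)
    d=np.c_[uv,np.ones(len(uv))]@np.linalg.inv(m["camera_matrix"]).T
    return -m["R"].T@m["t"], d@m["R"]      # centre, dirs (depth 1)
def plane(n,uv,z):
    c,d=ray(n,uv);return c+d*((z-c[2])/d[:,2])[:,None]
def deep(n,uv,D):
    c,d=ray(n,uv);uv=np.atleast_2d(uv).astype(int);return c+d*D[uv[:,1],uv[:,0]][:,None]
def tri(u1,u2):  # top,side -> point, gap
    (c1,d1),(c2,d2)=ray("top",u1),ray("side",u2);d1,d2=d1[0],d2[0]
    s=np.linalg.lstsq(np.c_[d1,-d2],c2-c1,rcond=None)[0]
    a,b=c1+s[0]*d1,c2+s[1]*d2;return (a+b)/2,np.linalg.norm(a-b)
def mask(p,lo,hi,box):
    h=cv2.cvtColor(p,cv2.COLOR_RGB2HSV);m=cv2.inRange(h,lo,hi);k=np.zeros_like(m)
    x0,y0,x1,y1=box;k[y0:y1,x0:x1]=m[y0:y1,x0:x1];v,u=np.nonzero(k);return np.c_[u,v]
E
python3 - <<'E'
from h import *
np.set_printoptions(precision=4,suppress=True)
T=np.load("top0.npz");S=np.load("side0.npz")
B=((105,120,60),(125,255,255))
bt=mask(T["p"],*B,(170,275,215,310));bs=mask(S["p"],*B,(325,295,360,345))
print(len(bt),len(bs),bt.min(0),bt.max(0),bs.min(0),bs.max(0))
for n,b,D in(("top",bt,T["d"]),("side",bs,S["d"])):
    P=deep(n,b,D);P=P[P[:,2]<.3];print(n,"blue z pct",np.percentile(P[:,2],[2,20,50,80,98]))
    hi=P[(P[:,2]>np.percentile(P[:,2],70))];print(" upper mean",hi.mean(0),hi.min(0),hi.max(0))
r=bt[bt[:,1]<=bt[:,1].min()+1];s=bs[bs[:,1]<=bs[:,1].min()+1]
print("tip rows",r.tolist(),s.tolist())
print("tip tri",tri(r.mean(0),s.mean(0)),"tip on z=.132",plane("top",r.mean(0),.132))
# rail strip top
m=mask(T["p"],(0,0,150),(179,60,255),(92,280,222,315))
P=plane("top",m,.085);l=cv2.fitLine(P[:,:2].astype(np.float32),cv2.DIST_HUBER,0,.01,.01).ravel();print("strip n",len(m),l,"depth z",np.median(deep("top",m,T["d"])[:,2]),P.min(0),P.max(0))
# board green edge, gold
g=mask(T["p"],(45,120,30),(85,255,255),(335,295,420,325));P=plane("top",g,.115);l=cv2.fitLine(P[:,:2].astype(np.float32),cv2.DIST_HUBER,0,.01,.01).ravel()
print("green n",len(g),l,P.min(0),P.max(0),"depth z",np.percentile(deep("top",g,T["d"])[:,2],[10,50,90]))
y=mask(T["p"],(20,120,80),(35,255,255),(335,295,420,325));print("gold",y.tolist(),plane("top",y.mean(0),.107),deep("top",y,T["d"]))
E
```

```text
112 162 [179 283] [195 295] [335 303] [346 336]
top blue z pct [0.0703 0.0981 0.1152 0.1287 0.1344]
 upper mean [0.5547 0.1567 0.1302] [0.5467 0.149  0.1266] [0.5585 0.1654 0.1365]
side blue z pct [-0.0005  0.0874  0.1021  0.1248  0.1317]
 upper mean [0.5526 0.1612 0.1268] [0.5443 0.1496 0.1193] [0.5595 0.1695 0.1338]
tip rows [[179, 283], [180, 283], [181, 283], [182, 283], [183, 283], [184, 283], [185, 283], [186, 283], [187, 283], [179, 284], [180, 284], [181, 284], [182, 284], [183, 284], [184, 284], [185, 284], [186, 284], [187, 284]] [[336, 303], [337, 303], [336, 304], [337, 304], [338, 304]]
tip tri (array([0.5564, 0.1559, 0.1341]), np.float64(0.001016971840369562)) tip on z=.132 [[0.557  0.1565 0.132 ]]
strip n 95 [ 0.0514 -0.9987  0.5304  0.2295] depth z 0.08371357579078631 [0.5229 0.1157 0.085 ] [0.5495 0.3487 0.085 ]
green n 10 [ 0.171  -0.9853  0.5073 -0.235 ] [ 0.5001 -0.2744  0.115 ] [ 0.5142 -0.194   0.115 ] depth z [0.1112 0.1146 0.1163]
gold [[363, 308], [364, 308], [365, 308], [366, 308], [367, 308], [362, 309], [363, 309], [364, 309], [365, 309]] [[ 0.5034 -0.1954  0.107 ]] [[ 0.506  -0.1962  0.0582]
 [ 0.506  -0.1983  0.057 ]
 [ 0.5057 -0.2     0.0626]
 [ 0.5058 -0.2022  0.0601]
 [ 0.5059 -0.2046  0.0548]
 [ 0.5039 -0.1939  0.0604]
 [ 0.5038 -0.196   0.0606]
 [ 0.5038 -0.1979  0.0616]
 [ 0.5032 -0.1987  0.0783]]
```

Run:
```python
from h import *
np.set_printoptions(precision=4,suppress=True)
T=np.load("top0.npz");S=np.load("side0.npz")
h=cv2.cvtColor(T["p"],cv2.COLOR_RGB2HSV);print(h[300,420],h[325,350],h[290,345],"mat",h[350,300],h[290,450])
for nm,box,zt,ex in(("holder",(322,272,435,345),.008,(.2,.09)),("rail",(95,272,230,332),.008,(.25,.08))):
    m=mask(T["p"],(0,0,0),(179,32,255),box)
    zb=np.percentile(deep("top",m,T["d"])[:,2],[10,25,50])
    k=np.zeros((480,640),np.uint8);k[m[:,1],m[:,0]]=255
    k=cv2.morphologyEx(k,cv2.MORPH_OPEN,np.ones((3,3)));c=max(cv2.findContours(k,0,2)[0],key=cv2.contourArea)
    P=plane("top",c.reshape(-1,2),zt)
    print(nm,len(m),"z",zb,cv2.minAreaRect((P[:,:2]*1000).astype(np.float32)))
# board points by depth: high pixels
v,u=np.nonzero(T["d"][295:325,325:435]>0);uv=np.c_[u+325,v+295];P=deep("top",uv,T["d"])
t=P[(P[:,2]>.08)&(P[:,2]<.13)];print(len(t));q=t[(t[:,2]>.105)]
d=np.array([-.171,.985]);s=q[:,:2]@d;print("edge extents",np.sort(s)[[0,1,-2,-1]],np.median(q[:,2]))
l=cv2.fitLine(q[:,:2].astype(np.float32),cv2.DIST_HUBER,0,.01,.01).ravel();print(l)
s=t[:,:2]@d;print("uprights extents",np.sort(s)[[0,1,-2,-1]])
a=cv2.resize(T["p"][295:323,330:425],None,fx=8,fy=8,interpolation=cv2.INTER_CUBIC)
b=cv2.resize(S["p"][190:260,360:410],None,fx=7,fy=5,interpolation=cv2.INTER_CUBIC)
o=np.zeros((590,760,3),np.uint8);o[:224]=a;o[230:580,:350]=b[:350]
cv2.imwrite("pics/c2.png",o[:,:,::-1])
```

```text
[ 90  10 125] [ 95  12 133] [ 87  36 128] mat [ 85  36 134] [ 84  41 118]
holder 3851 z [0.0083 0.0098 0.0117] ((506.3336486816406, -229.70172119140625), (90.81641387939453, 201.0903778076172), 10.001235961914062)
rail 3920 z [0.004  0.0056 0.0075] ((529.9141235351562, 242.4714813232422), (81.8510971069336, 273.4047546386719), 3.0189976692199707)
373
edge extents [-0.3688 -0.3671 -0.2586 -0.2568] 0.1139493331906043
[ 0.1786 -0.9839  0.5066 -0.2318]
uprights extents [-0.3919 -0.3918 -0.2196 -0.2196]
```

View pics/c2.png

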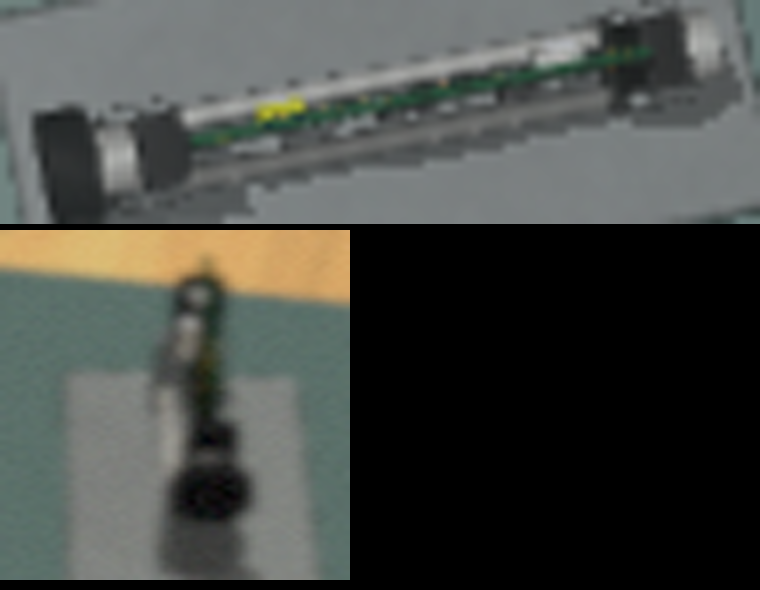

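Estimates so far: pivot ≈ (0.5335, 0.155), rail yaw 2.95°. Pads ≈ (0.503, -0.210, 0.115), board yaw 10°. Sizes and heights agree with the text. Moving above the clip.

```bash
python3 inch.py '0 0 0 -.0558 -.0273 0 1;0 0 0 -.0558 -.0273 0 1;0 0 0 -.0558 -.0273 0 1;0 0 0 -.0558 -.0273 0 1;0 0 0 -.0558 -.0273 0 1;0 0 0 -.0558 -.0273 0 1;0 0 0 -.0558 -.0273 0 1;0 0 0 -.0558 -.0273 0 1'
python3 inch.py '0 0 9.53 0 0 0 1;0 0 9.53 0 0 0 1;0 0 9.53 0 0 0 1;0 0 9.53 0 0 0 1;0 0 9.53 0 0 0 1;0 0 9.53 0 0 0 1;0 0 9.53 0 0 0 1;0 0 0 0 0 0 1'
python3 - <<'E'
from h import *
np.set_printoptions(precision=4,suppress=True)
o=arm.get_obs();R=o["orientation"];print(o["joint_positions"],R,o["ee_pos"],o["clock"])
print(R.T@(np.array([.5335,.155,.15])-o["ee_pos"]),arm.grip_point_offset)
E
```

```text
clock: 1.1
ee_pos: [0.535, 0.1535, 0.231]
orientation: [[-0.937, 0.349, -0.0], [0.349, 0.937, 0.0], [0.0, -0.0, -1.0]]
wrist_force: [0.0, 0.7, 0.8]
opening: 1.0
grasp_force: 0.0
clock: 2.1
ee_pos: [0.5338, 0.1553, 0.2309]
orientation: [[-0.052, 0.999, -0.001], [0.999, 0.052, -0.0], [-0.0, -0.001, -1.0]]
wrist_force: [0.6, -0.5, -0.5]
opening: 0.997
grasp_force: 0.0
[ 16.2185   5.8428  10.9667  95.1644  -0.0013 103.2524] [[-0.0517  0.9987 -0.0007]
 [ 0.9987  0.0517 -0.0002]
 [-0.0002 -0.0007 -1.    ]] [0.5338 0.1553 0.2309] 2.1
[-0.0002 -0.0003  0.0809] 0.0187
```

```bash
python3 inch.py '0 0 0 0 0 .04 1;0 0 0 0 0 .04 1;0 0 0 0 0 .03 1;0 0 0 0 0 0 1;0 0 0 0 0 0 1'
python3 - <<'E'
from h import *
s,ds=imaging.capture("side");t,dt=imaging.capture("top");np.savez("g1.npz",s=s,t=t,ds=ds,dt=dt)
a=cv2.resize(s[235:375,280:430],None,fx=4,fy=4,interpolation=cv2.INTER_CUBIC)
cv2.imwrite("pics/g1.png",a[:,:,::-1])
E
```

```text
clock: 2.72
ee_pos: [0.5344, 0.1555, 0.1227]
orientation: [[-0.052, 0.999, 0.001], [0.999, 0.052, 0.0], [0.0, 0.001, -1.0]]
wrist_force: [0.6, 0.1, 0.8]
opening: 0.999
grasp_force: 0.0
```

View pics/g1.png

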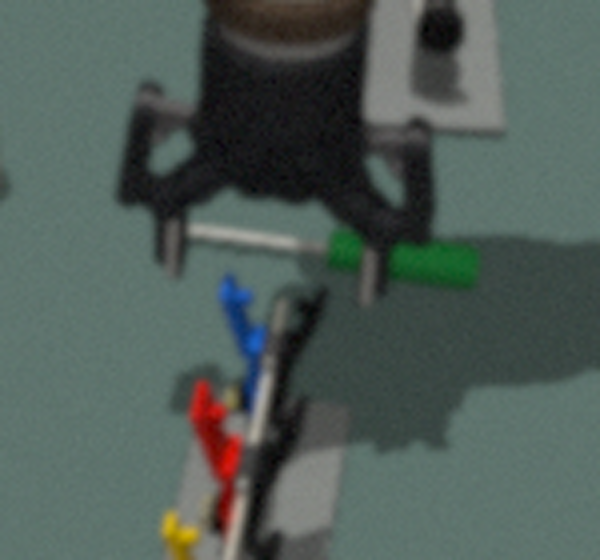

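Fingers (ends near (172,275) and (368,303) in the crop) straddle the clip's handle tips (230,280) and (322,293). The grip is nearly centred. Checking the actual height of the open finger ends.

Run:
```python
from h import *
np.set_printoptions(precision=4,suppress=True)
m=M["side"]
def pr(X):
    c=m["R"]@np.array(X)+m["t"];p=m["camera_matrix"]@c;q=p[:2]/p[2];return (q-[280,235])*4
for z in(.122,.13,.136,.142):print(z,[pr([.5344+s*.0425*.9987,.1555+s*.0425*.0514,z]) for s in(1,-1)])
for s in(1,-1):print("tip",pr([.5335+s*.025*.9987,.155+s*.025*.0514,.132]))
```

```text
0.122 [array([183.6801, 287.1997]), array([356.9095, 311.9673])]
0.13 [array([183.9675, 275.3631]), array([357.981 , 300.1109])]
0.136 [array([184.1847, 266.416 ]), array([358.791 , 291.1481])]
0.142 [array([184.4034, 257.4088]), array([359.6066, 282.1243])]
tip [221.6316 277.0591]
tip [324.0982 291.6077]
```

```bash
python3 inch.py '0 0 0 0 0 .03 1;0 0 0 0 0 0 .64;0 0 0 0 0 0 .64;0 0 0 0 0 0 .64;0 0 0 0 0 0 .60;0 0 0 0 0 0 .60'; python3 inch.py '0 0 0 0 0 -.0013 .55;0 0 0 0 0 -.0013 .50;0 0 0 0 0 -.0013 .45'; python3 inch.py '0 0 0 0 0 -.0013 .4;0 0 0 0 0 -.0013 .35;0 0 0 0 0 -.0013 .3'
```

```text
clock: 3.58
ee_pos: [0.5343, 0.1554, 0.0921]
orientation: [[-0.051, 0.999, 0.001], [0.999, 0.051, 0.0], [0.0, 0.001, -1.0]]
wrist_force: [-1.2, 0.5, 4.3]
opening: 0.598
grasp_force: 2.6
clock: 3.95
ee_pos: [0.5348, 0.1555, 0.0961]
orientation: [[-0.051, 0.999, 0.002], [0.999, 0.051, 0.0], [0.0, 0.002, -1.0]]
wrist_force: [1.6, 0.0, 0.2]
opening: 0.455
grasp_force: 7.3
clock: 4.32
ee_pos: [0.5337, 0.1553, 0.0987]
orientation: [[-0.051, 0.999, -0.001], [0.999, 0.051, -0.0], [-0.0, -0.001, -1.0]]
wrist_force: [-0.2, 0.0, 0.3]
opening: 0.3
grasp_force: 11.3
```

```bash
python3 inch.py '0 0 0 0 0 0 0;0 0 0 0 0 0 0;0 0 0 0 0 0 0'
python3 - <<'E'
from h import *
s,ds=imaging.capture("side");t,dt=imaging.capture("top");np.savez("g2.npz",s=s,t=t,ds=ds,dt=dt)
a=cv2.resize(s[250:370,280:420],None,fx=5,fy=5,interpolation=cv2.INTER_CUBIC)
cv2.imwrite("pics/g2.png",a[:,:,::-1])
E
```

```text
clock: 4.7
ee_pos: [0.5338, 0.1553, 0.0988]
orientation: [[-0.051, 0.999, -0.0], [0.999, 0.051, -0.0], [-0.0, -0.0, -1.0]]
wrist_force: [-0.3, -0.4, -1.0]
opening: 0.287
grasp_force: 62.5
```

View pics/g2.png

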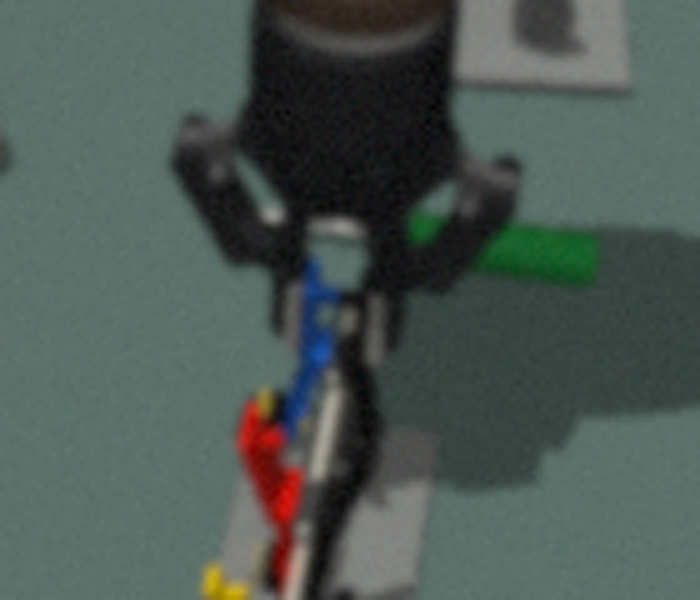

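Blue and black handles are pressed parallel between the pads, jaws open either side of the strip, wrist force about 0. Lift straight up, then turn and carry.

```bash
python3 inch.py '0 0 0 0 0 -.01 0;0 0 0 0 0 -.02 0;0 0 0 0 0 -.03 0;0 0 0 0 0 -.03 0;0 0 0 0 0 -.02 0;0 0 0 0 0 -.01 0;0 0 -3.5 0 0 0 0;0 0 -3.5 0 0 0 0'; python3 inch.py '0 0 0 -.02 -.0055 0 0;0 0 0 -.04 -.0105 0 0;0 0 0 -.06 -.016 0 0;0 0 0 -.06 -.016 0 0;0 0 0 -.06 -.016 0 0;0 0 0 -.06 -.016 0 0;0 0 0 -.035 -.009 0 0;0 0 0 -.0194 -.005 0 0'; python3 inch.py '0 0 0 0 0 0 0;0 0 0 0 0 0 0'
python3 - <<'E'
from h import *
s,ds=imaging.capture("side");t,dt=imaging.capture("top");np.savez("g3.npz",s=s,t=t,ds=ds,dt=dt)
o=arm.get_obs();print(o["ee_pos"],o["orientation"].round(3))
a=cv2.resize(s[120:270,340:440],None,fx=4,fy=4,interpolation=cv2.INTER_CUBIC)
b=cv2.resize(t[270:345,325:425],None,fx=4,fy=4,interpolation=cv2.INTER_CUBIC)
q=np.zeros((600,800,3),np.uint8);q[:,:400]=a;q[:300,400:]=b
cv2.imwrite("pics/g3.png",q[:,:,::-1])
E
```

```text
clock: 5.8
ee_pos: [0.5339, 0.1553, 0.219]
orientation: [[-0.174, 0.985, -0.0], [0.985, 0.174, -0.0], [-0.0, -0.0, -1.0]]
wrist_force: [0.2, 0.5, -0.6]
opening: 0.28
grasp_force: 62.5
clock: 6.8
ee_pos: [0.5013, -0.2123, 0.2189]
orientation: [[-0.169, 0.986, -0.0], [0.986, 0.169, 0.0], [0.0, -0.0, -1.0]]
wrist_force: [-0.8, 0.4, -0.0]
opening: 0.28
grasp_force: 62.5
clock: 7.05
ee_pos: [0.5023, -0.2091, 0.2191]
orientation: [[-0.172, 0.985, -0.0], [0.985, 0.172, 0.0], [0.0, -0.0, -1.0]]
wrist_force: [-0.2, 0.2, -0.8]
opening: 0.284
grasp_force: 62.5
[ 0.50251132 -0.20885573  0.21919208] [[-0.173  0.985  0.   ]
 [ 0.985  0.173  0.   ]
 [ 0.     0.    -1.   ]]
```

View pics/g3.png

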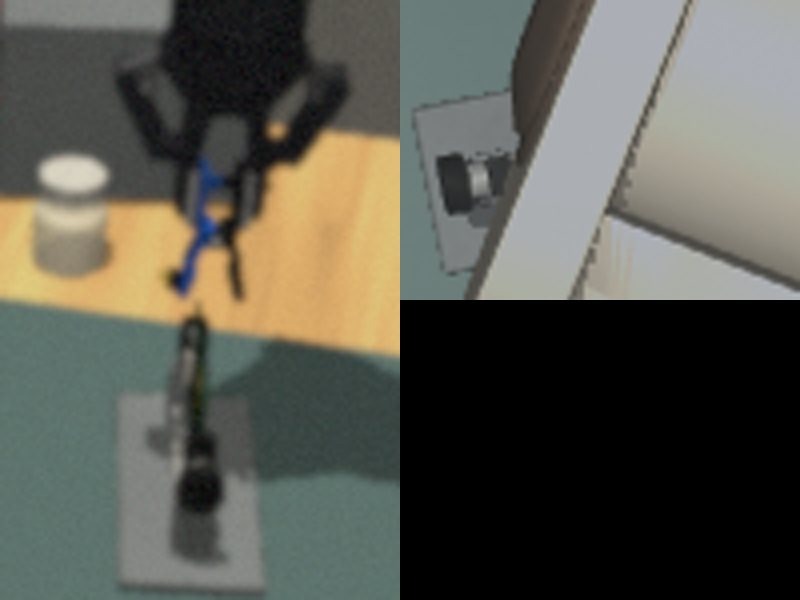

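Run:
```python
from h import *
np.set_printoptions(precision=4,suppress=True)
m=M["side"]
def pr(X):
    c=m["R"]@np.array(X)+m["t"];p=m["camera_matrix"]@c;q=p[:2]/p[2];return (q-[340,120])*4
g=np.load("g3.npz");ax=np.array([.985,.173,0]);ay=np.array([-.173,.985,0])
tcp=np.array([.5025,-.2089,.2191]);piv=tcp-[0,0,.008]
print("pivot",pr(piv),"noses",pr(piv+ax*.0145-[0,0,.04]),pr(piv-ax*.0145-[0,0,.04]),"handle tops",pr(piv+ax*.012+[0,0,.046]),pr(piv-ax*.012+[0,0,.046]))
print("pads",pr([.503,-.21,.115]))
c=np.array([.5064,-.2297,.115]);print("board ends",pr(c+ay*.057),pr(c-ay*.057),"bottom + end",pr(c+ay*.057-[0,0,.03]))
b=mask(g["s"],(105,120,60),(125,255,255),(370,145,410,200));P=deep("side",b,g["ds"]);L=(P-piv)@np.c_[ax,ay,[0,0,1]];L=L[np.abs(L).max(1)<.08]
print(len(b),len(L),"local pct",np.percentile(L,[2,10,50,90,98],axis=0))
gs=mask(g["s"],(40,60,10),(85,255,120),(375,190,405,235));P=deep("side",gs,g["ds"]);print(len(gs));k=P[(P[:,2]>.085)&(P[:,2]<.13)]
print("board pts",len(k),k.mean(0) if len(k) else 0, cv2.fitLine(k[:,:2].astype(np.float32),cv2.DIST_HUBER,0,.01,.01).ravel() if len(k)>3 else 0)
```

```text
pivot [214.3537 231.1168] noses [183.8628 287.6162] [232.6881 289.8564] handle tops [200.6197 161.2482] [242.6807 163.0744]
pads [199.5286 364.9937]
board ends [201.6314 400.1824] [195.7179 296.4573] bottom + end [197.314  440.3806]
61 58 local pct [[ 0.0014 -0.005  -0.0283]
 [ 0.0039 -0.0003 -0.0229]
 [ 0.0097  0.0092  0.0155]
 [ 0.0149  0.0133  0.0439]
 [ 0.018   0.0137  0.0451]]
30
board pts 24 [ 0.5008 -0.1928  0.1036] [ 0.1751 -0.9846  0.5017 -0.1986]
```

Predictions match the picture (pivot crop (216,228), noses (183,290)/(238,295), board edge (202,403)→(197,305)) to about a pixel. Lowering 73 mm.

```bash
python3 inch.py '0 0 0 -.001 0 .01 0;0 0 0 0 0 .015 0;0 0 0 0 0 .01 0;0 0 0 0 0 0.005 0;0 0 0 0 0 0 0'; python3 inch.py '0 0 0 0 0 .008 0;0 0 0 0 0 .008 0;0 0 0 0 0 .008 0;0 0 0 0 0 .006 0;0 0 0 0 0 .003 0;0 0 0 0 0 0 0;0 0 0 0 0 0 0;0 0 0 0 0 0 0';  python3 - <<'E'
from h import *
s,ds=imaging.capture("side");np.savez("g4.npz",s=s,ds=ds)
o=arm.get_obs();print(o["ee_pos"],o["wrist_force"],o["ft_torque"])
a=cv2.resize(s[140:260,340:440],None,fx=5,fy=5,interpolation=cv2.INTER_CUBIC)
cv2.imwrite("pics/g4.png",a[:,:,::-1])
E
```

```text
clock: 7.78
ee_pos: [0.5023, -0.2109, 0.1787]
orientation: [[-0.172, 0.985, -0.001], [0.985, 0.172, 0.0], [0.0, -0.001, -1.0]]
wrist_force: [0.4, 0.2, -0.2]
opening: 0.28
grasp_force: 62.5
clock: 8.78
ee_pos: [0.5026, -0.211, 0.1463]
orientation: [[-0.172, 0.985, 0.0], [0.985, 0.172, -0.0], [-0.0, 0.0, -1.0]]
wrist_force: [0.2, 0.7, 0.5]
opening: 0.281
grasp_force: 62.5
[ 0.50259691 -0.21098057  0.14632533] [ 1.07306833 -0.59986372 -1.08325485] [-0.00726808 -0.03418766 -0.00499369]
```

View pics/g4.png

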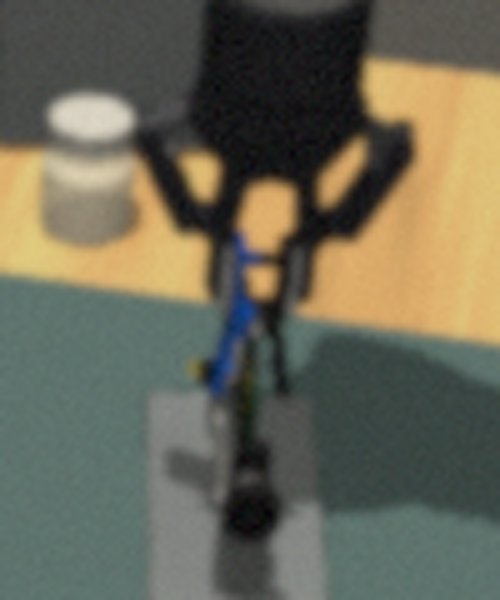

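The open jaws straddle the green edge (245,370), with the blue nose at (222,385) on the pads' side and the black nose at (280,388) on the other. Both are clear of it and the wrist force is near 0. Handing in.

```bash
python3 -c "
from cell import arm, imaging
print(arm.finish_job())"
```

```text
the job is handed in; nothing more can be done
None
```

I handed the job in at about 9 s with the blue clip still squeezed open over the board edge, centred on the pads to within about 2 mm by my measurements. The pin jaw is on the pads' side, and wrist force was near zero with no sign of contact. The hand-in call returned no verdict, so I can't confirm a pass.

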